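# Fit the panel filter into the filter box and lock it

## Robot

A 6-joint arm with a two-finger parallel gripper is mounted at the origin on a cart in front of the work surface, level with it; the furniture and walls round the work are solid. World frame = base frame: x ahead of the robot, y to its left, z up, the work surface at z = 0. Lengths are in m, angles in rad, forces in N, time in s.
With the tool pointing down it reaches from about 0.35 to 0.725 m from the base axis. Payload 6 kg.
Tool frame: the origin (TCP) lies midway between the tips of the shut fingers; the grasp point (between the pads) lies 19 mm behind it; z points along the fingers, x is the direction in which the jaws open and shut, and the axes are right-handed (so a half turn about z gives the same grasp; the last joint's range is limited). The gripper opens to 85 mm and grips with 20 to 120 N. Pads are 22 mm wide; open, the fingers measure 114 mm over their backs; the gripper's body (76 mm by 85 mm) begins 54 mm behind the grasp point. The pads swing forward as they close: fully open they stand 13 mm farther back than shut.
Start: joints at [-0.827, 0.04, 0.085, 0, -1.615, -0.334], TCP at [0.239, -0.55, 0.194] pointing down, gripper open.
Joint ranges: [-2.56, 2.56], [-1.29, 2.01], [-1.08, 1.49], [-3.29, 1.98], [-2.81, -0.18], [-2.99, 2.99]. Speed limits (rad/s): [2.57, 2.57, 3.01, 3.14, 3.14, 3.14].

## Interface

Orientations are given as a unit quaternion [x, y, z, w].
In Python, from rig import arm gives the robot as it stands.
- The arm moves only by the tool play_rows, never from a script. Its argument "rows" is text: rows parted by semicolons, each of 4 numbers parted by spaces: the shift along the tool's x, y, z in m, then the turn about the tool's z in degrees. In form: dx dy dz turn; .... A call has 1 to 5 rows; each row is the pose to reach, as a shift and turn from the pose commanded when the call began, along the tool's axes at that moment; what a row does not reach only later rows make up. A row lasts 1/8 s, in which the tool goes at most 62.5 mm and 10.7 degrees, less where a joint would pass 70% of its speed; a pose out of reach is approached as far as the arm can. A call with a gripper value outside its range is refused whole. "grip" is the finger opening in m, from 0 to 0.0854, set as the call begins (left out, the last holds). The fingers move at their own pace and stop on an object; "newtons" is the grip in N (left out, the last holds). Time passes only in rows, so rows that repeat a pose let the fingers close. It gives the time, the measured TCP pose, the force and the opening at its end, in the units of the state.
- arm.get_state(): the state, without advancing time (a new reading comes with each control period).
- arm.get_image(name): name is "side" or "top"; returns a dict with "color" (420x560x3 uint8, red, green, blue), "depth" (420x560 float32, m along the optical axis (not along the pixel's ray), 0 where there is no reading), "K" (3x3 intrinsics, pixels), "origin" and "attitude" of the camera in the world. Camera axes: x right, y down, z forward; pixel columns grow to the right and rows downward; lengths in m; the calibration is good to about 2 mm. A picture is of the moment at which its call begins.
- arm.finish_job(): hands the job in, once; it reports no verdict.
The state is a dict: "time": time; "joint_positions": joint angles; "joint_vel": joint speeds; "tau": joint torques, N m; "ee_pos": TCP position; "tcp_rot": TCP orientation; "contact_force": force on the tool from outside, world axes, zero at the start; "moment": the same for the moment, N m; "gripper_width": finger opening in m.
Only numpy, scipy, OpenCV 4.12 (cv2) and the standard library are available. Lean on these libraries where they do the work, as an engineer would, in place of code of your own. Each camera call takes 0.05 s, during which the arm holds its last target. There are 200 camera calls.

## Task

Pick up the flat panel filter by its upright handle and slide it into the slot of the filter box until it is fully home, without forcing it. Then swing the keeper arm shut across the slot behind the filter so that it is locked in, and leave the other things on the bench where they are.

Things in the scene. Friction and masses are not known exactly. Their poses are not given: they have to be found in the camera images.
- panel_filter: loose flat panel air filter, 0.14 kg: black frame, pale paper pleats, 90 deep (x) x 104 wide (y) x 16 mm thick, lying flat. Origin: underside, middle of the frame's rear edge; the frame runs to x = +90 mm and enters the slot +x edge first; z up. Behind the rear edge a tongue 28 wide, 12 mm high runs to x = -47 mm and carries the handle.
- filter_handle (a point): middle of the top edge of the filter's upright handle fin: filter frame x = -28, y = 0, z = 50 mm. The fin runs from x = -45 to -11 mm, is 10 mm thick (y) and stands free from 12 to 50 mm above the filter's underside
- filter_box: fixed low grey metal box with a slot in its front. Origin: on the bench under the middle of the slot's mouth; x points into the slot, z up. The box spans x 0 to 100, y -66 to 66 mm, top at 44 mm, with a pipe stub on its -y side (to y = -88); its 6 mm thick base plate spans x -80 to 100, y -82 to 82 mm. Filter home: its origin at x = 0, y = 0, z = 6 mm here, axes parallel, handle outside.
- slot_end (a point): middle of the slot's end stop, on the slot floor (box frame x = 90, y = 0, z = 6 mm). The slot is 107 mm wide and 18 mm high, its floor level with the base plate's top; over the first 14 mm its mouth flares to 118 mm wide and 25 mm high
- keeper (a joint): angle of the steel keeper arm about its upright pivot at x = -8, y = 68 mm of the filter box: 0 = shut, pointing along the box's -y across the mouth, 2 to 3 mm behind the home filter's rear edge; 1.57 = pointing along the box's -x; limit 2.4. Arm 48 mm long, 10 mm wide, 8 to 18 mm above the bench. It stays where left and cannot shut while the filter sticks out.
- keeper_post (a point): top of the upright steel post on the keeper arm, by which it is pushed or gripped: 10 mm diameter, 34 mm from the pivot, from 18 mm to 59 mm above the bench
- grease_tin: bystander: round tin 70 mm in diameter, 39 mm high, green with grey lid; origin under its middle
- tape_roll: bystander: black tape roll 66 mm in diameter, 19 mm high, lying flat; origin under its middle
- float_cover: bystander: small cast metal cover 60x74x24 mm; origin under its middle
Things that resemble listed ones, but are neither listed nor needed, are in the scene too. What is shaped like the filter_box but purple is not meant.

How it is judged:
By the outcome, as a careful person would: the job done as asked, in the order asked, and still so for the second after the job is handed in, with the robot touching nothing.
It also fails if it takes over 58 s, if anything falls off the work surface, if the arm or the gripper's body presses on something with over 40 N, if the wrist force passes 120 N, or if a joint passes its speed limit or range.

## Working session

There is one attempt and no reset: what is moved stays moved. The work goes in short steps, Python scripts to look and compute and a tool call to move; the robot and the scene stay as the last step left them, time stands still between calls to the robot, and variables do not carry over. Pictures are saved under pics/ and viewed, about 8 in all and at most 12, crops included, and the job is handed in when it is done.

Besides the shell and the picture viewer there is one more tool, called after "Request:" by a JSON object that holds its "name" and its "arguments". play_rows: Moves the arm, as the interface text tells. Its arguments: {"type":"object","properties":{"rows":{"type":"string"},"grip":{"type":"number"},"newtons":{"type":"number"}},"required":["rows"]}

```bash
mkdir -p pics; ls; cat > h.py <<'E'
import numpy as np, cv2
from rig import arm
from scipy.spatial.transform import Rotation as R
def grab(n):
    d=arm.get_image(n); np.savez(f'{n}.npz',**{k:np.asarray(v) for k,v in d.items()}); return d
def load(n): return dict(np.load(f'{n}.npz'))
def rot(d):
    a=np.asarray(d['attitude'],float)
    return a if a.shape==(3,3) else R.from_quat(a).as_matrix()
def onplane(d,uv,z):
    uv=np.atleast_2d(uv).astype(float); r=np.c_[uv,np.ones(len(uv))]@np.linalg.inv(d['K']).T@rot(d).T
    o=np.asarray(d['origin']); return o+r*((z-o[2])/r[:,2])[:,None]
def cloud(d):
    h,w=d['depth'].shape; u,v=np.meshgrid(np.arange(w),np.arange(h))
    p=np.stack([u,v,np.ones_like(u)],-1)@np.linalg.inv(d['K']).T*d['depth'][...,None]
    return p@rot(d).T+np.asarray(d['origin'])
def save(img,name): cv2.imwrite('pics/'+name,img[...,::-1])
E
python3 - <<'E'
from h import *
print(arm.get_state())
for n in('top','side'):
    d=grab(n); save(d['color'],n+'1.png'); print(n,d['origin'],d['attitude'],d['K'])
E
```

```text
pics
{'time': 0.0, 'joint_positions': array([-8.27301693e-01,  4.07917802e-02,  8.37560243e-02, -4.55262224e-04,
       -1.61547306e+00, -3.33710851e-01]), 'joint_vel': array([-0.0005646 ,  0.0011872 , -0.0007647 ,  0.00099406,  0.00233013,
       -0.00054729]), 'tau': array([ 1.55232639e-03, -3.68207073e+01,  3.47409546e+01,  6.93200067e+00,
       -5.31084283e-03,  8.87738361e-05]), 'ee_pos': array([ 0.23895753, -0.54992335,  0.19256176]), 'tcp_rot': array([ 5.48438791e-01,  8.36190234e-01,  4.29700053e-04, -7.74741786e-04]), 'contact_force': array([-0.48110046, -0.93742797, -0.21329618]), 'moment': array([0.01926802, 0.02201061, 0.0186299 ]), 'gripper_width': 0.08529993497282445}
top [0.52111436 0.1477171  1.40644132] [-0.70007572  0.71319905 -0.01959221  0.02927893] [[527.35974596   0.         289.36441036]
 [  0.         527.35974596 210.07473777]
 [  0.           0.           1.        ]]
side [1.31323957 0.29691326 1.29636041] [ 0.62286936  0.73849059 -0.1993256  -0.16411798] [[448.11922498   0.         273.65336312]
 [  0.         448.11922498 206.34170276]
 [  0.           0.           1.        ]]
```

```bash
python3 - <<'E'
from h import *
a=load('top')['color'];b=load('side')['color']
save(cv2.resize(a,(800,600),interpolation=cv2.INTER_CUBIC),'t800.png');save(b,'s.png')
E
```

```text
(no output)
```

View pics/t800.png

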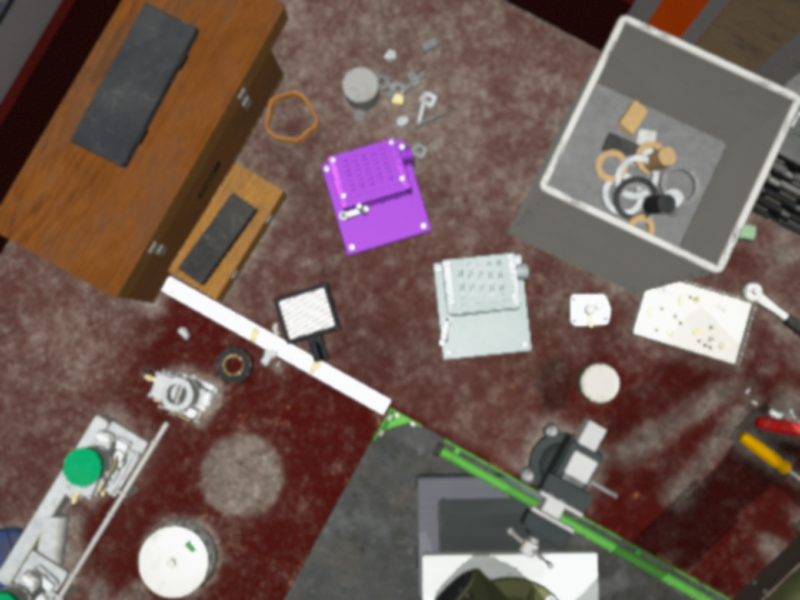

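View pics/s.png

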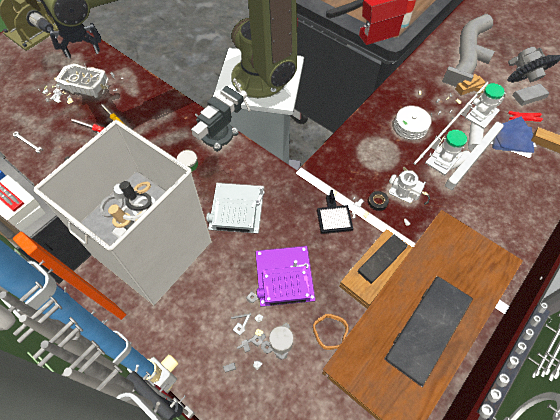

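The top view (800 px scale) shows a grey box at (485,305), with the purple look-alike at (378,195). The black-framed filter is at (308,312) with its handle at (318,348), close to a white bar. The tin is at (600,383), the float cover at (590,310) and the tape roll at (235,365). I'll enlarge the filter and the grey box next.

```bash
python3 - <<'E'
from h import *
d=load('top');a=d['color'];c=cloud(d)
f=a[190:275,175:275];g=a[170:260,290:390]
r=lambda i:cv2.resize(i,(400*1,int(i.shape[0]*4)),interpolation=cv2.INTER_NEAREST)
f=r(f);g=r(g);h=min(len(f),len(g));save(np.hstack([f[:h],g[:h]]),'crop2.png')
# heights map
s=load('side');print('zhist', [(p,c[int(p[1]/1.4286),int(p[0]/1.4286)].round(3)) for p in [(308,312),(318,348),(365,395),(290,350),(255,335),(485,285),(460,340),(443,330),(560,470),(600,383),(590,310),(235,365),(350,370),(400,330),(345,212),(160,290),(590,440)]])
E
```

```text
zhist [((308, 312), array([0.6  , 0.363, 0.014])), ((318, 348), array([0.534, 0.342, 0.037])), ((365, 395), array([0.445, 0.26 , 0.   ])), ((290, 350), array([0.532, 0.401, 0.   ])), ((255, 335), array([0.521, 0.148, 1.406])), ((485, 285), array([0.642, 0.037, 0.048])), ((460, 340), array([0.545, 0.084, 0.008])), ((443, 330), array([0.564, 0.113, 0.02 ])), ((560, 470), array([ 0.322, -0.074,  0.12 ])), ((600, 383), array([ 0.46 , -0.165,  0.038])), ((590, 310), array([ 0.595, -0.154,  0.03 ])), ((235, 365), array([0.505, 0.502, 0.003])), ((350, 370), array([ 0.493,  0.289, -0.   ])), ((400, 330), array([ 0.566,  0.195, -0.   ])), ((345, 212), array([0.788, 0.293, 0.005])), ((160, 290), array([0.648, 0.64 , 0.014])), ((590, 440), array([ 0.369, -0.13 ,  0.104]))]
```

View pics/crop2.png

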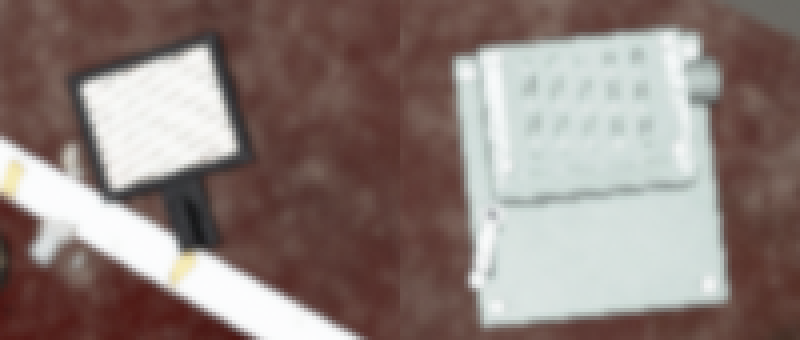

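The crop matches the description. On the left is the filter: black frame, pale pleats, handle tongue at the lower right. On the right is the grey-green box: slot facing down, pipe stub on its right (-y), and keeper arm open at the left. I'll measure both now.

```bash
cat > meas.py <<'E'
from h import *
S=6
def contours(d,box,fn):
    u0,v0,u1,v1=box; im=cv2.resize(d['color'][v0:v1,u0:u1],None,fx=S,fy=S,interpolation=cv2.INTER_CUBIC)
    m=fn(im.astype(int)).astype(np.uint8)*255
    cs,_=cv2.findContours(m,cv2.RETR_EXTERNAL,cv2.CHAIN_APPROX_NONE)
    c=max(cs,key=cv2.contourArea)[:,0,:]
    return (c+.5)/S-.5+[u0,v0], m
def rect(p):
    r=cv2.minAreaRect((p[:,:2]*1000).astype(np.float32)); return np.array(r[0])/1000,np.array(r[1]),r[2]
E
python3 - <<'E'
from meas import *
d=load('top')
uv,m=contours(d,(188,195,242,245),lambda i:(i.min(-1)>110))
p=onplane(d,uv,.015);print('pleat',rect(p))
cv2.imwrite('pics/mp.png',m)
uv,mb=contours(d,(295,170,385,262),lambda i:(i[...,1]>115))
cv2.imwrite('pics/mb.png',mb)
p=onplane(d,uv,.006);r=rect(p);print('box',r)
b=cv2.boxPoints(cv2.minAreaRect((p[:,:2]*1000).astype(np.float32)));print(b)
c=cloud(d);z=c[...,2]
# depth-based: box top
sel=(z>.036)&(z<.052);sel[:170]=0;sel[240:]=0;sel[:,:300]=0;sel[:,380:]=0
q=c[sel];print('boxtop',rect(q),np.median(q[:,2]))
sel=(z>.03)&(z<.07);sel[:232]=0;sel[255:]=0;sel[:,:215]=0;sel[:,232:]=0
q=c[sel];print('fin',q.mean(0),len(q),q.round(3)[:12])
sel=(z>.03)&(z<.07);sel[:215]=0;sel[255:]=0;sel[:,:300]=0;sel[:,320:]=0
q=c[sel];print('post',q.mean(0) if len(q) else 0,len(q),q.round(3)[:12])
for t in np.linspace(0,1,12):
    u,v=(170+t*215)/1.4286,(287+t*120)/1.4286; print(c[int(v),int(u),2].round(4),end=' ')
E
```

```text
pleat (array([0.59774164, 0.3651861 ]), array([78.38993835, 91.94158936]), 16.058202743530273)
box (array([0.60687341, 0.0366598 ]), array([192.93551636, 179.27929688]), 3.00649356842041)
[[505.83688  121.11641 ]
 [515.24     -57.91612 ]
 [707.9099   -47.796814]
 [698.50684  131.23572 ]]
boxtop (array([0.65213245, 0.01770605]), array([113.18998718, 183.19645691]), 5.677601337432861) 0.040573731282678493
fin [0.5260394  0.34350267 0.04745353] 63 [[0.542 0.352 0.043]
 [0.542 0.348 0.048]
 [0.541 0.345 0.053]
 [0.542 0.344 0.042]
 [0.539 0.353 0.051]
 [0.539 0.35  0.052]
 [0.539 0.348 0.047]
 [0.539 0.345 0.05 ]
 [0.539 0.343 0.047]
 [0.536 0.35  0.052]
 [0.536 0.348 0.05 ]
 [0.536 0.345 0.054]]
post [0.58372829 0.1007942  0.04447128] 48 [[0.602 0.105 0.04 ]
 [0.602 0.102 0.037]
 [0.602 0.099 0.04 ]
 [0.602 0.097 0.043]
 [0.602 0.094 0.041]
 [0.602 0.092 0.039]
 [0.602 0.089 0.038]
 [0.599 0.105 0.038]
 [0.599 0.102 0.038]
 [0.599 0.099 0.04 ]
 [0.599 0.097 0.043]
 [0.599 0.094 0.034]]
-0.0035 0.0026 -0.0041 0.0092 -0.0022 0.0065 0.0043 0.0008 0.0036 0.003 -0.0016 0.0052
```

```bash
cat > boxfit.py <<'E'
from meas import *
def fitbox(d,show=True):
    uv,m=contours(d,(295,170,385,262),lambda i:(i[...,1]>115))
    p=onplane(d,uv,.006)[:,:2]; yaw=np.radians(3.5); o=np.array([.588,.033])
    for k in range(8):
        Rm=np.array([[np.cos(yaw),-np.sin(yaw)],[np.sin(yaw),np.cos(yaw)]]); l=(p-o)@Rm
        t=.006 if k<4 else .003
        sel={'F':(abs(l[:,0]+.08)<t)&(abs(l[:,1])<.07),'L':(abs(l[:,1]-.082)<t)&(abs(l[:,0]-.0)<.07),'R':(abs(l[:,1]+.082)<t)&(l[:,0]<-.005)&(l[:,0]>-.07)}
        a={n:np.polyfit(l[s][:,1 if n=='F' else 0],l[s][:,0 if n=='F' else 1],1) for n,s in sel.items()}
        dy=(a['L'][1]+a['R'][1])/2; dx=a['F'][1]+.08
        dyaw=(-a['F'][0]*.14+a['L'][0]*.14+a['R'][0]*.065)/.345
        o=o+Rm@[dx,dy]; yaw+=dyaw
    if show: print('box o',o,'yaw',np.degrees(yaw),{n:(np.degrees(v[0]),v[1]*1000,sel[n].sum()) for n,v in a.items()})
    return o,yaw,p,l
if __name__=='__main__':
    d=load('top');o,yaw,p,l=fitbox(d)
    # box top edges: project image contour of lid? check back edge at z=.044
    for n in('top','side'):
        dd=load(n); Rm=np.array([[np.cos(yaw),-np.sin(yaw)],[np.sin(yaw),np.cos(yaw)]])
        P=[(-80,82,6),(-80,-82,6),(100,-82,6),(100,82,6),(0,66,44),(0,-66,44),(100,-66,44),(100,66,44),(-8,68,18),(90,0,44)]
        w=np.array([[*(o+Rm@np.array(q[:2])/1000),q[2]/1000] for q in P])
        cam=(w-dd['origin'])@rot(dd); px=cam@dd['K'].T; px=px[:,:2]/px[:,2:]
        im=cv2.resize(dd['color'],None,fx=4,fy=4,interpolation=cv2.INTER_CUBIC)
        for q in px: cv2.drawMarker(im,tuple(np.int32((q+.5)*4)),(255,0,0),cv2.MARKER_CROSS,10,1)
        c=np.int32(px.mean(0)*4); crop=im[c[1]-210:c[1]+210,c[0]-200:c[0]+200]; save(crop,f'ov_{n}.png')
    save(np.hstack([cv2.imread(f'pics/ov_{n}.png')[...,::-1] for n in('top','side')]),'ov.png')
E
python3 boxfit.py
```

```text
box o [0.59334266 0.03869184] yaw 5.001518900588601 {'F': (np.float64(-0.11299152562802722), np.float64(-79.99999999955793), np.int64(316)), 'L': (np.float64(-0.02014966756805359), np.float64(83.63937604590946), np.int64(277)), 'R': (np.float64(-0.19996707873528619), np.float64(-83.63937610712964), np.int64(147))}
```

View pics/ov.png

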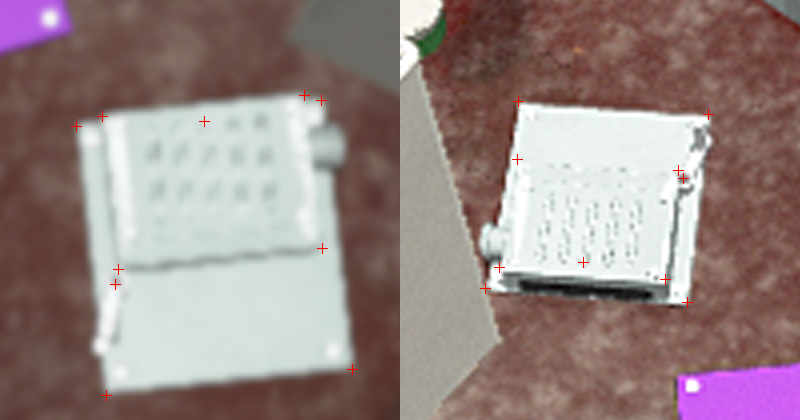

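```bash
cat > go.py <<'E'
from h import *
import sys
# usage: go.py x y z heading_deg  -> shift & turn in tool axes from measured pose
def rel(x,y,z,hd):
    s=arm.get_state(); M=R.from_quat(s['tcp_rot']).as_matrix(); h=np.degrees(np.arctan2(M[1,0],M[0,0]))
    t=M.T@(np.array([x,y,z])-s['ee_pos'])
    print('t',s['time'],'pos',s['ee_pos'].round(4),'head',h.round(2),'F',s['contact_force'].round(1),'w',s['gripper_width'].round(4),'tilt',M[:2,2].round(4))
    print('shift',t.round(4),'turn',(-(hd-h)).round(2))
if __name__=='__main__':
    a=list(map(float,sys.argv[1:]));[rel(*a[i:i+4]) for i in range(0,len(a),4)]
E
python3 - <<'E'
from h import *
c=cloud(load('top')).reshape(-1,3)
c2=cloud(load('side')).reshape(-1,3)
for n,q in(('top',c),('side',c2)):
    print(n)
    for x in np.arange(.2,.65,.05):
        print(x.round(2),[ (lambda s: round(float(np.percentile(s,97)),2) if len(s)>3 else None)(q[(abs(q[:,0]-x)<.025)&(abs(q[:,1]-y)<.05)&(q[:,2]<.6)][:,2]) for y in np.arange(-.55,.5,.1)])
E
python3 go.py 0.42 -0.2 .22 106.06 .5275 .345 .15 106.06
```

```text
top
0.2 [0.0, 0.01, 0.01, 0.01, 0.0, 0.14, 0.03, -0.84, -0.84, 0.01, 0.01]
0.25 [0.01, 0.01, 0.01, 0.6, 0.57, 0.14, -0.07, -0.84, -0.84, 0.01, 0.01]
0.3 [0.02, 0.02, 0.01, 0.59, 0.14, 0.14, 0.0, -0.07, 0.0, 0.01, 0.01]
0.35 [0.03, 0.02, 0.01, 0.01, 0.14, 0.14, 0.01, 0.0, 0.01, 0.01, 0.01]
0.4 [0.02, 0.03, 0.01, 0.01, 0.11, 0.01, 0.01, 0.01, 0.01, 0.01, 0.01]
0.45 [0.01, 0.01, 0.01, 0.01, 0.04, 0.01, 0.01, 0.01, 0.01, 0.01, 0.01]
0.5 [0.01, 0.02, 0.02, 0.01, 0.04, 0.01, 0.01, 0.01, 0.01, 0.04, 0.02]
0.55 [0.02, 0.02, 0.01, 0.02, 0.01, 0.01, 0.01, 0.02, 0.01, 0.05, 0.02]
0.6 [0.02, 0.03, 0.01, 0.39, 0.02, 0.04, 0.04, 0.04, 0.01, 0.02, 0.02]
side
0.2 [0.34, 0.35, 0.0, 0.01, 0.0, 0.14, 0.45, None, None, 0.0, 0.0]
0.25 [0.38, 0.34, 0.0, 0.0, 0.14, 0.14, None, None, None, 0.0, 0.01]
0.3 [0.46, 0.02, 0.0, 0.0, 0.14, 0.14, 0.0, None, 0.0, 0.01, 0.01]
0.35 [0.02, 0.02, 0.56, 0.0, 0.14, 0.13, 0.0, 0.0, 0.01, 0.01, 0.01]
0.4 [0.02, 0.59, 0.59, 0.0, 0.11, 0.02, 0.0, 0.0, 0.01, 0.0, 0.01]
0.45 [0.0, 0.6, 0.6, 0.0, 0.04, 0.0, 0.0, 0.0, 0.0, 0.0, 0.01]
0.5 [0.02, None, None, None, 0.04, 0.0, 0.01, 0.01, 0.0, 0.03, 0.02]
0.55 [None, None, None, None, 0.0, 0.01, 0.01, 0.05, 0.0, 0.05, 0.02]
0.6 [None, None, None, 0.4, None, 0.04, 0.04, 0.04, 0.0, 0.02, 0.02]Traceback (most recent call last):
  File "go.py", line 10, in <module>
    a=list(map(float,sys.argv[1:]));[rel(*a[i:i+4]) for i in range(0,len(a),4)]
                                     ~~~^^^^^^^^^^^
  File "go.py", line 7, in rel
    print('t',s['time'],'pos',s['ee_pos'].round(4),'head',h.round(2),'F',s['contact_force'].round(1),'w',s['gripper_width'].round(4),'tilt',M[:2,2].round(4))
                                                                                                         ^^^^^^^^^^^^^^^^^^^^^^^^
AttributeError: 'float' object has no attribute 'round'
```

```bash
sed -i "s/s\['gripper_width'\].round(4)/round(s['gripper_width'],4)/" go.py; python3 go.py 0.42 -0.2 .22 106.06 .5275 .345 .17 106.06
```

```text
t 0.1 pos [ 0.239  -0.55    0.1927] head 113.48 F [0.2 0.1 0.2] w 0.0857 tilt [-0.0008  0.0015]
shift [ 0.2489  0.3055 -0.027 ] turn 7.42
t 0.1 pos [ 0.239  -0.55    0.1927] head 113.48 F [0.2 0.1 0.2] w 0.0857 tilt [-0.0008  0.0015]
shift [0.7059 0.6212 0.0237] turn 7.42
```

Request:
{"name": "play_rows", "arguments": {"rows": "0.05 0.061 -0.027 2;0.1 0.122 -0.027 4;0.15 0.183 -0.027 7.4;0.2 0.244 -0.027 7.4;0.249 0.305 -0.027 7.4", "grip": 0.0854}}

```text
time: 0.72
ee_pos: [0.3809, -0.2736, 0.22]
tcp_rot: [0.601, 0.799, 0.0, -0.0]
contact_force: [0.9, 0.6, 0.6]
gripper_width: 0.0855
```

```bash
python3 go.py .5275 .345 .17 106.06
```

```text
t 0.725 pos [ 0.3809 -0.2736  0.22  ] head 106.07 F [0.9 0.6 0.6] w 0.0855 tilt [0.0001 0.0003]
shift [0.5539 0.3121 0.0503] turn 0.01
```

Request:
{"name": "play_rows", "arguments": {"rows": "0.052 0.03 0 0;0.104 0.06 0 0;0.156 0.09 0 0;0.208 0.118 0 0;0.26 0.147 0 0"}}

```text
time: 1.35
ee_pos: [0.4496, 0.017, 0.2202]
tcp_rot: [0.601, 0.799, 0.0, -0.0]
contact_force: [1.4, 0.7, 0.4]
gripper_width: 0.0854
```

Request:
{"name": "play_rows", "arguments": {"rows": "0.052 0.03 0.01 0;0.104 0.06 0.02 0;0.156 0.09 0.03 0;0.208 0.118 0.04 0;0.25 0.142 0.05 0"}}

```text
time: 1.98
ee_pos: [0.5167, 0.2967, 0.1691]
tcp_rot: [0.601, 0.799, -0.001, -0.0]
contact_force: [1.1, 0.6, 1.1]
gripper_width: 0.0856
```

```bash
python3 go.py .5275 .345 .15 106.06
```

```text
t 1.975 pos [0.5167 0.2967 0.1691] head 106.13 F [1.1 0.6 1.1] w 0.0856 tilt [-0.001  -0.0005]
shift [0.0434 0.0238 0.0191] turn 0.07
```

Request:
{"name": "play_rows", "arguments": {"rows": "0.0435 0.024 0.02 0;0.0435 0.024 0.06 0;0.0435 0.024 0.06 0;0.0435 0.024 0.06 0", "grip": 0.05}}

```text
time: 2.48
ee_pos: [0.5286, 0.3427, 0.1122]
tcp_rot: [0.601, 0.799, 0.001, 0.001]
contact_force: [0.7, -0.5, 0.7]
gripper_width: 0.0501
```

```bash
python3 go.py .5275 .345 .019 106.06; python3 - <<'E'
from h import *
d=grab('side');c=d['color'][150:260,280:430];save(cv2.resize(c,None,fx=5,fy=5,interpolation=cv2.INTER_CUBIC),'g1.png')
E
```

```text
t 2.475 pos [0.5286 0.3427 0.1122] head 106.06 F [ 0.7 -0.5  0.7] w 0.0501 tilt [0.0018 0.0006]
shift [ 0.0025 -0.0006  0.0932] turn 0.0
```

View pics/g1.png

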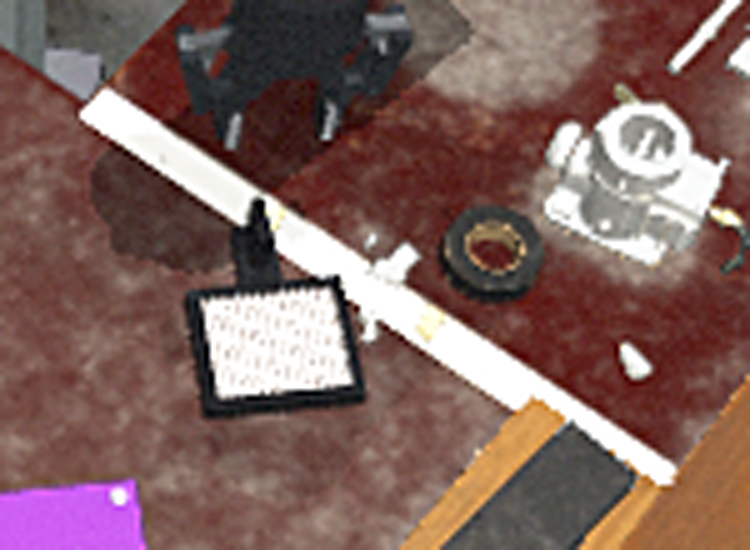

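The side view shows the open fingers at (235,125) and (328,120), straddling the fin top at (258,207). The white bar lies flat on the bench. Next I'll go down and grip.

Request:
{"name": "play_rows", "arguments": {"rows": "0.0025 -0.0005 0.04 0;0.0025 -0.0005 0.08 0;0.0025 -0.0005 0.093 0;0.0025 -0.0005 0.093 0;0.0025 -0.0005 0.093 0"}}

```text
time: 3.15
ee_pos: [0.528, 0.3461, 0.0201]
tcp_rot: [0.601, 0.799, 0.002, 0.0]
contact_force: [0.3, -0.2, 0.7]
gripper_width: 0.0503
```

```bash
python3 go.py .5275 .345 .019 106.06
```

```text
t 3.15 pos [0.528  0.3461 0.0201] head 106.08 F [ 0.3 -0.2  0.7] w 0.0503 tilt [0.0031 0.0025]
shift [-0.0009 -0.0008  0.0011] turn 0.02
```

Request:
{"name": "play_rows", "arguments": {"rows": "0 0 0 0;0 0 0 0;0 0 0 0;0 0 0 0;0 0 0 0", "grip": 0, "newtons": 60}}

```text
time: 3.78
ee_pos: [0.5267, 0.3452, 0.0172]
tcp_rot: [0.601, 0.799, -0.0, -0.0]
contact_force: [0.1, -0.5, 0.5]
gripper_width: 0.0001
```

Request:
{"name": "play_rows", "arguments": {"rows": "0 0 -0.01 0;0 0 -0.03 0;0 0 -0.06 0;0 0 -0.06 0"}}

```text
time: 4.28
ee_pos: [0.5286, 0.3466, 0.0827]
tcp_rot: [0.601, 0.799, 0.004, 0.001]
contact_force: [-0.0, 0.6, 0.4]
gripper_width: 0.0002
```

```bash
python3 go.py .5275 .345 .019 106.06
```

```text
t 4.275 pos [0.5286 0.3466 0.0827] head 106.1 F [-0.   0.6  0.4] w 0.0002 tilt [0.0058 0.0048]
shift [-0.0014 -0.002   0.0637] turn 0.04
```

The gripper closed to 0, so it missed the fin. I'll look before doing anything else.

```bash
python3 - <<'E'
from meas import *
d=grab('side');c=d['color'][130:240,270:400];a=cv2.resize(c,(390,330),interpolation=cv2.INTER_CUBIC)
d=grab('top');c=d['color'][180:290,165:295];b=cv2.resize(c,(390,330),interpolation=cv2.INTER_CUBIC)
save(np.hstack([a,b]),'g2.png')
uv,m=contours(d,(188,195,242,245),lambda i:(i.min(-1)>110));print('pleat',rect(onplane(d,uv,.015)))
s=load('side')
uv,m=contours(s,(310,200,358,236),lambda i:(i.min(-1)>110));print('pleat side',rect(onplane(s,uv,.015)))
E
```

```text
pleat (array([0.59782935, 0.36504886]), array([78.04987335, 91.87588501]), 16.013835906982422)
pleat side (array([0.59690649, 0.36682739]), array([75.91550446, 89.65402222]), 15.771486282348633)
```

View pics/g2.png

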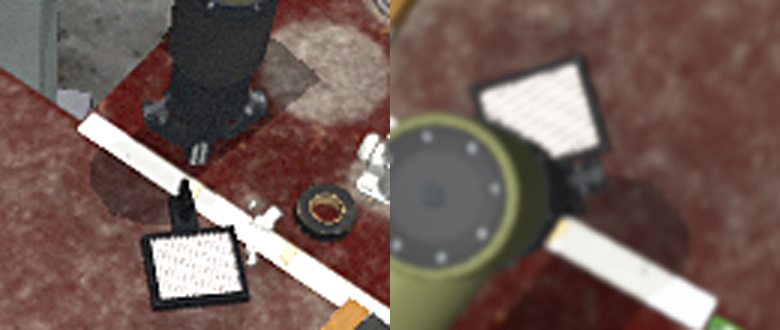

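```bash
python3 - <<'E'
from h import *
s=arm.get_state();M=R.from_quat(s['tcp_rot']).as_matrix();t=s['ee_pos'];print(t,s['joint_positions'].round(3))
P={'tcp':t,'back40':t-M[:,2]*.04,'fin':np.array([.5275,.345,.05]),'finbot':np.array([.5275,.345,.012]),'tongue end':np.array([.5977,.3652,.012])-.092*np.array([.961,.277,0])}
ims=[]
for n,(u0,v0) in(('side',(290,140)),('top',(165,180))):
    d=load(n);im=cv2.resize(d['color'][v0:v0+80,u0:u0+80 if n=='side' else u0+80],None,fx=5,fy=5,interpolation=cv2.INTER_CUBIC)
    for (k,p),col in zip(P.items(),[(255,0,0),(255,128,0),(0,255,0),(0,255,255),(255,0,255)]):
        q=d['K']@(rot(d).T@(p-d['origin']));q=q[:2]/q[2];print(n,k,q.round(1))
        cv2.drawMarker(im,(int((q[0]+.5-u0)*5),int((q[1]+.5-v0)*5)),col,cv2.MARKER_CROSS,16,1)
    ims.append(im)
save(np.hstack(ims),'g3.png')
c=cloud(load('side'));q=c[170:190,325:345].reshape(-1,3);q=q[(q[:,2]>.06)&(q[:,2]<.13)];print('tips',q[q[:,2]<.11].mean(0),len(q),q[:,2].min())
q=c[180:215,318:345].reshape(-1,3);q=q[(q[:,2]>.035)&(q[:,2]<.06)];print('fin',q.mean(0),len(q))
E
```

```text
[0.52707262 0.34566418 0.07882616] [ 0.897  0.134 -0.024 -0.    -1.41  -2.188]
side tcp [332.6 188.4]
side back40 [334.  181.6]
side fin [331.4 193.2]
side finbot [330.2 199.2]
side tongue end [329.3 194.4]
top tcp [218.3 245.6]
top back40 [215.8 245.6]
top fin [220.2 245.4]
top finbot [222.3 245.5]
top tongue end [224.3 252.3]
tips [nan nan nan] 10 0.12070396132250627
fin [0.53067803 0.34604924 0.0470878 ] 35<stdin>:12: RuntimeWarning: Mean of empty slice.
  ret = um.true_divide(
```

View pics/g3.png

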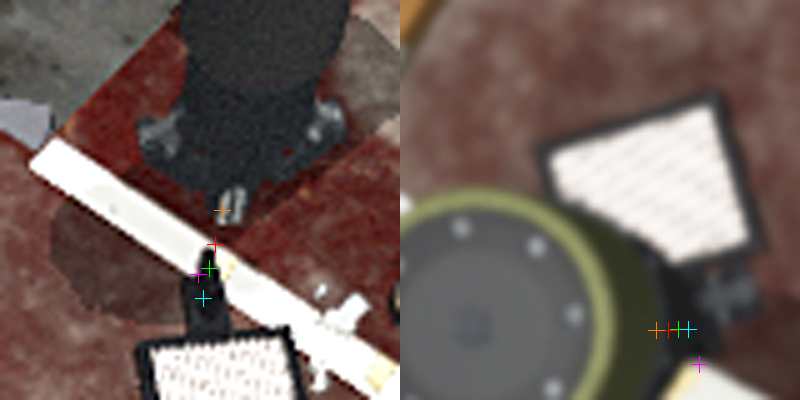

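```bash
python3 - <<'E'
from h import *
np.set_printoptions(linewidth=200)
d=load('side');c=cloud(d)
for v in range(172,192): print(v,[f"{c[v,u,0]:.2f},{c[v,u,1]:.2f},{c[v,u,2]:.3f}" if d['depth'][v,u]>0 else '-' for u in range(331,342)], d['color'][v,336])
E
```

```text
172 ['0.53,0.33,0.171', '0.54,0.33,0.188', '0.55,0.34,0.202', '0.55,0.34,0.203', '0.55,0.34,0.197', '0.55,0.34,0.202', '0.53,0.35,0.171', '0.53,0.35,0.172', '0.54,0.35,0.187', '0.54,0.36,0.198', '0.54,0.36,0.197'] [34 39 41]
173 ['0.53,0.33,0.173', '0.54,0.33,0.181', '0.55,0.34,0.199', '0.55,0.34,0.199', '0.55,0.34,0.192', '0.55,0.35,0.197', '0.53,0.35,0.169', '0.53,0.35,0.173', '0.54,0.35,0.189', '0.54,0.36,0.193', '0.54,0.36,0.191'] [38 37 42]
174 ['0.54,0.33,0.174', '0.54,0.33,0.178', '0.55,0.34,0.189', '0.55,0.34,0.190', '0.55,0.34,0.191', '0.54,0.35,0.186', '0.53,0.35,0.165', '0.53,0.35,0.174', '0.54,0.35,0.188', '0.54,0.36,0.185', '0.54,0.36,0.183'] [37 42 44]
175 ['0.54,0.33,0.171', '0.54,0.34,0.173', '0.55,0.34,0.187', '0.54,0.34,0.174', '0.54,0.34,0.180', '0.54,0.35,0.180', '0.53,0.35,0.163', '0.54,0.35,0.177', '0.54,0.36,0.174', '0.54,0.36,0.173', '0.54,0.36,0.174'] [24 28 26]
176 ['0.54,0.33,0.163', '0.54,0.34,0.167', '0.54,0.34,0.173', '0.54,0.34,0.172', '0.54,0.34,0.175', '0.54,0.35,0.175', '0.53,0.35,0.163', '0.54,0.35,0.170', '0.54,0.36,0.173', '0.53,0.36,0.164', '0.54
[... 2763 characters left out ...]
33 26]
189 ['0.48,0.34,-0.000', '0.48,0.35,0.006', '0.48,0.35,0.002', '0.48,0.35,-0.002', '0.48,0.36,0.003', '0.48,0.36,-0.000', '0.48,0.36,-0.000', '0.48,0.37,-0.000', '0.47,0.37,-0.003', '0.47,0.37,0.001', '0.47,0.38,-0.001'] [93 34 25]
190 ['0.52,0.34,0.051', '0.51,0.35,0.049', '0.48,0.35,0.000', '0.48,0.35,-0.007', '0.48,0.36,0.001', '0.48,0.36,0.002', '0.48,0.36,-0.005', '0.48,0.37,0.002', '0.48,0.37,0.000', '0.48,0.37,0.002', '0.48,0.38,0.006'] [136 111  99]
191 ['0.52,0.34,0.051', '0.52,0.35,0.047', '0.49,0.35,-0.001', '0.49,0.35,0.001', '0.49,0.36,0.004', '0.48,0.36,-0.000', '0.48,0.36,0.001', '0.49,0.37,0.006', '0.48,0.37,-0.000', '0.48,0.37,-0.002', '0.48,0.38,0.001'] [255 253 228]
```

The side depth puts the closed fingertips at z≈0.122, but the reported TCP z is 0.079. In x and y the two agree. So the tips stand about 43 mm higher than reported, and the jaws closed above the fin. I'll re-open, go lower and confirm this.

Request:
{"name": "play_rows", "arguments": {"rows": "0 0 0 0;0 0 0.03 0;0 0 0.06 0;0 0 0.06 0;0 0 0.06 0", "grip": 0.05}}

```text
time: 5.0
ee_pos: [0.5273, 0.3454, 0.0185]
tcp_rot: [0.601, 0.799, 0.0, 0.0]
contact_force: [0.8, 0.1, 0.7]
gripper_width: 0.0504
```

```bash
cat > tip.py <<'E'
from h import *
def tips():
    d=grab('side');c=cloud(d);s=arm.get_state();t=s['ee_pos'];dd=c-t
    m=(abs(dd[...,0])<.06)&(abs(dd[...,1])<.06)&(c[...,2]>.012)&(c[...,2]<.25)
    return d,c,m,t
E
python3 go.py .5275 .345 -.022 106.06; python3 - <<'E'
from tip import *
d,c,m,t=tips()
M=R.from_quat(arm.get_state()['tcp_rot']).as_matrix()
l=(c-t)@M   # tool frame
for s in(1,-1):
    q=l[m&(l[...,0]*s>.018)&(l[...,0]*s<.045)]
    print('finger',s,len(q),'tip tool z pctl',np.percentile(q[:,2],[90,95,98,100]).round(4),'x',np.median(q[q[:,2]>np.percentile(q[:,2],85)][:,:2],0).round(4))
c0=d['color'][140:235,285:385];save(cv2.resize(c0,None,fx=5,fy=5,interpolation=cv2.INTER_CUBIC),'g4.png')
E
```

```text
t 5.0 pos [0.5273 0.3454 0.0185] head 106.09 F [0.8 0.1 0.7] w 0.0504 tilt [0.0012 0.0002]
shift [-0.0005 -0.      0.0405] turn 0.03
finger 1 186 tip tool z pctl [0.0054 0.0059 0.0066 0.0071] x [0.0328 0.0477]
finger -1 298 tip tool z pctl [0.0031 0.0052 0.0065 0.0069] x [-0.0309  0.0367]
```

View pics/g4.png

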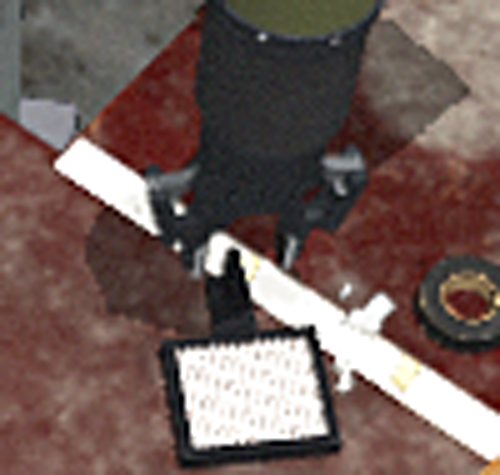

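```bash
python3 - <<'E'
from h import *
d=load('side');c=cloud(d);s=arm.get_state();t=s['ee_pos'];M=R.from_quat(s['tcp_rot']).as_matrix()
l=(c-t)@M
for a,b in((.02,.05),(-.05,-.02),(-.015,.015)):
    k=(l[...,0]>a)&(l[...,0]<b)&(abs(l[...,1])<.022)&(c[...,2]>.02)&(c[...,2]<.2); q=l[k]
    vv,uu=np.where(k); i=np.argsort(-q[:,2])[:8]
    print(len(q)); print(np.c_[uu,vv,(q*1000).round(0)][i])
q=l[(abs(l[...,0])<.02)&(abs(l[...,1])<.03)&(c[...,2]>.035)&(c[...,2]<.056)];print('fin in tool',np.median(q,0),q.min(0),q.max(0),len(q))
E
```

```text
126
[[340. 192.  25.   5. -42.]
 [340. 191.  25.   3. -44.]
 [340. 190.  26.  -0. -46.]
 [341. 193.  27.  12. -46.]
 [342. 193.  30.  12. -47.]
 [341. 192.  26.  10. -51.]
 [340. 189.  25.  -1. -51.]
 [342. 192.  29.  11. -52.]]
181
[[324. 195. -28.   9. -40.]
 [323. 195. -31.   9. -41.]
 [323. 194. -32.   9. -47.]
 [324. 194. -29.  11. -49.]
 [323. 193. -31.   7. -50.]
 [321. 192. -37.   3. -50.]
 [322. 193. -35.   7. -50.]
 [325. 194. -26.  13. -52.]]
80
[[330. 201.  -5.  12.  -3.]
 [330. 200.  -4.   9.  -3.]
 [331. 202.  -3.  18.  -5.]
 [329. 195.  -5. -10.  -5.]
 [332. 202.   1.  19.  -6.]
 [332. 201.   1.  16.  -8.]
 [330. 199.  -5.   8.  -9.]
 [333. 201.   4.  17.  -9.]]
fin in tool [-0.00093885  0.00535255 -0.02916582] [-0.00585688 -0.01457506 -0.03602816] [ 0.00536949  0.01857907 -0.01597878] 39
```

The fin is centred between the fingers, and the tips are about 40 mm above the reported TCP. I'll descend another 36 mm.

Request:
{"name": "play_rows", "arguments": {"rows": "0 0 0.012 0;0 0 0.025 0;0 0 0.032 0;0 0 0.036 0;0 0 0.036 0"}}

```text
time: 5.68
ee_pos: [0.5267, 0.3451, -0.0191]
tcp_rot: [0.601, 0.799, -0.0, -0.0]
contact_force: [1.2, -0.5, 0.0]
gripper_width: 0.05
```

```bash
python3 go.py .5275 .345 -.022 106.06; python3 - <<'E'
from h import *
d=grab('side');c=cloud(d);s=arm.get_state();t=s['ee_pos'];M=R.from_quat(s['tcp_rot']).as_matrix()
l=(c-t)@M
for a,b in((.02,.05),(-.05,-.02)):
    k=(l[...,0]>a)&(l[...,0]<b)&(abs(l[...,1])<.022)&(c[...,2]>.012)&(c[...,2]<.2); q=c[k]
    vv,uu=np.where(k); i=np.argsort(q[:,2])[:6]
    print(np.c_[uu,vv,(q*1000).round(0)][i])
E
```

```text
t 5.675 pos [ 0.5267  0.3451 -0.0191] head 106.08 F [ 1.2 -0.5  0. ] w 0.05 tilt [-0.0004 -0.0004]
shift [-0.0003  0.0008  0.0029] turn 0.02
[[339. 199. 527. 373.  20.]
 [340. 199. 530. 376.  26.]
 [338. 195. 516. 368.  26.]
 [338. 194. 513. 368.  28.]
 [341. 198. 527. 379.  29.]
 [338. 193. 510. 367.  30.]]
[[321. 199. 537. 314.  21.]
 [322. 200. 542. 318.  23.]
 [323. 200. 542. 321.  24.]
 [324. 200. 544. 324.  29.]
 [322. 199. 542. 318.  30.]
 [320. 198. 542. 311.  34.]]
```

Request:
{"name": "play_rows", "arguments": {"rows": "0 0 0 0;0 0 0 0;0 0 0 0;0 0 0 0;0 0 0 0", "grip": 0, "newtons": 70}}

```text
time: 6.35
ee_pos: [0.5269, 0.3454, -0.0183]
tcp_rot: [0.601, 0.799, 0.0, 0.0]
contact_force: [-1.4, 0.7, 2.8]
gripper_width: 0.0086
```

```bash
python3 go.py .5275 .345 -.022 106.06
```

```text
t 6.35 pos [ 0.5269  0.3454 -0.0183] head 106.09 F [-1.4  0.7  2.8] w 0.0086 tilt [0.0005 0.0005]
shift [-0.0006  0.0004  0.0037] turn 0.03
```

The fin is gripped (8.6 mm opening). Next I'll lift and check the hold.

Request:
{"name": "play_rows", "arguments": {"rows": "0 0 -0.005 0;0 0 -0.02 0;0 0 -0.05 0;0 0 -0.08 0;0 0 -0.08 0"}}

```text
time: 6.98
ee_pos: [0.5284, 0.3464, 0.0655]
tcp_rot: [0.601, 0.799, 0.003, 0.001]
contact_force: [0.6, 0.7, -0.7]
gripper_width: 0.0086
```

```bash
python3 go.py .472 .028 .06 95; python3 - <<'E'
from h import *
d=grab('side');c=d['color'][130:240,265:395];a=cv2.resize(c,None,fx=4,fy=4,interpolation=cv2.INTER_CUBIC);save(a,'g5.png')
E
```

```text
t 6.975 pos [0.5284 0.3464 0.0655] head 106.09 F [ 0.6  0.7 -0.7] w 0.0086 tilt [0.0047 0.0041]
shift [-0.2903 -0.1424  0.004 ] turn 11.09
```

View pics/g5.png

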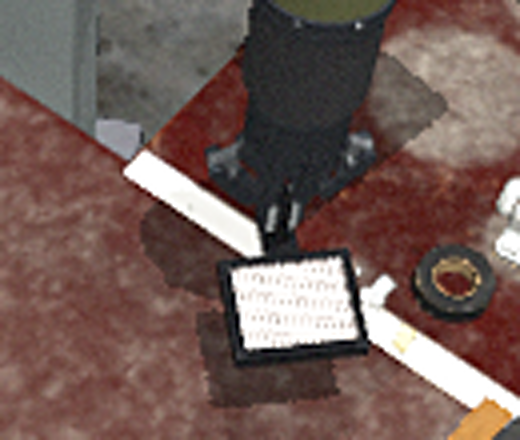

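The side view shows the filter hanging level from the fin at (280,215), clear of its shadow. Next I'll carry it to just in front of the slot.

Request:
{"name": "play_rows", "arguments": {"rows": "-0.03 -0.015 0 2;-0.08 -0.039 0 5;-0.13 -0.064 0 8;-0.18 -0.088 0 11;-0.23 -0.113 0 11.1"}}

```text
time: 7.65
ee_pos: [0.4806, 0.091, 0.0602]
tcp_rot: [0.676, 0.737, -0.001, -0.0]
contact_force: [0.3, -0.2, -0.8]
gripper_width: 0.0092
```

```bash
python3 go.py .468 .0277 .06 95
```

```text
t 7.65 pos [0.4806 0.091  0.0602] head 94.96 F [ 0.3 -0.2 -0.8] w 0.0092 tilt [-0.0017 -0.0005]
shift [-0.062  -0.0181  0.0002] turn -0.04
```

Request:
{"name": "play_rows", "arguments": {"rows": "-0.03 -0.009 0 0;-0.062 -0.018 0 0;-0.062 -0.018 0 0;-0.062 -0.018 0.02 0;-0.062 -0.018 0.04 0"}}

```text
time: 8.28
ee_pos: [0.469, 0.03, 0.02]
tcp_rot: [0.676, 0.737, -0.0, -0.0]
contact_force: [0.5, 0.6, -0.4]
gripper_width: 0.0089
```

```bash
python3 go.py .468 .0277 -.009 95; python3 - <<'E'
from boxfit import *
import h
d=grab('top')
uv,m=contours(d,(290,205,380,262),lambda i:(i.min(-1)>150)&(i.max(-1)-i.min(-1)<14))
cv2.imwrite('pics/mm.png',m)
save(cv2.resize(d['color'][165:275,270:400],None,fx=5,fy=5,interpolation=cv2.INTER_CUBIC),'g6.png')
E
```

```text
t 8.275 pos [0.469 0.03  0.02 ] head 94.98 F [ 0.5  0.6 -0.4] w 0.0089 tilt [-0.001   0.0003]
shift [-0.0022 -0.0011  0.029 ] turn -0.02
```

View pics/g6.png

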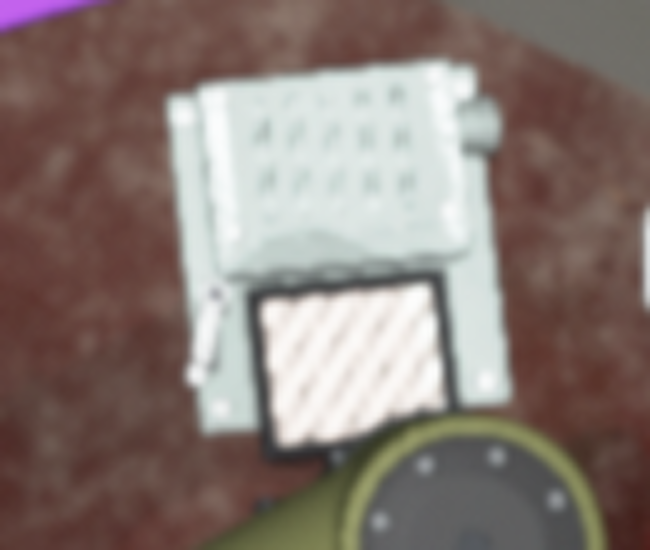

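The top view shows the filter in hand in front of the slot, nearly parallel to it (frame corners at (252,290) and (440,272)). I'll measure its offset in the box frame.

```bash
cat > infit.py <<'E'
from meas import *
def hand(d,zb,box,o=np.array([.595,.0388]),yaw=np.radians(5.0)):
    uv,m=contours(d,box,lambda i:(i.min(-1)>120)&(i[...,0]>=i[...,1]+1)); cv2.imwrite('pics/mm.png',m)
    p=onplane(d,uv,zb+.015)[:,:2]; Rm=np.array([[np.cos(yaw),-np.sin(yaw)],[np.sin(yaw),np.cos(yaw)]]); l=(p-o)@Rm*1000
    x1=np.percentile(l[:,0],97)
    k=(l[:,0]<x1-5)&(l[:,0]>x1-50)
    yc=(l[:,1].max()+l[:,1].min())/2
    for n,s in(('L',k&(l[:,1]>yc+30)),('R',k&(l[:,1]<yc-30)),('F',(abs(l[:,1]-yc)<38)&(l[:,0]>x1-6))):
        a=l[s];a=a if n!='F' else a[:,::-1]; f=np.polyfit(a[:,0],a[:,1],1)
        for _ in range(3):
            r=a[:,1]-np.polyval(f,a[:,0]);f=np.polyfit(a[abs(r)<1.5,0],a[abs(r)<1.5,1],1)
        print(n,'slope deg',np.degrees(f[0]).round(2),'at mid',np.polyval(f,x1-28 if n!='F' else yc).round(2),len(a))
E
python3 - <<'E'
from infit import *
hand(load('top'),.038,(318,215,362,258))
E
```

```text
L slope deg 0.71 at mid 46.86 105
R slope deg 5.08 at mid -37.27 303
F slope deg 0.18 at mid -14.84 193
```

```bash
cat >> infit.py <<'E'
def hand2(d,zb,box,o=np.array([.595,.0388]),yaw=np.radians(5.0),xr=(-55,-20)):
    u0,v0,u1,v1=box; im=cv2.resize(d['color'][v0:v1,u0:u1],None,fx=S,fy=S,interpolation=cv2.INTER_CUBIC).astype(int)
    vv,uu=np.where(im.max(-1)<100)   # dark frame
    p=onplane(d,np.c_[(uu+.5)/S-.5+u0,(vv+.5)/S-.5+v0],zb+.016)[:,:2]
    Rm=np.array([[np.cos(yaw),-np.sin(yaw)],[np.sin(yaw),np.cos(yaw)]]); l=(p-o)@Rm*1000
    for x in range(xr[0],xr[1],5):
        y=l[(abs(l[:,0]-x)<2.5),1]; a=y[(y>38)&(y<60)];b=y[(y<-38)&(y>-60)]
        if len(a) and len(b):print(x,'L',a.min().round(1),a.max().round(1),'R',b.max().round(1),b.min().round(1),'mid inner',((a.min()+b.max())/2).round(2),'outer',((a.max()+b.min())/2).round(2))
E
python3 - <<'E'
from infit import *
hand2(load('top'),.038,(312,212,368,262))
E
```

```text
-55 L 47.7 52.2 R -44.7 -47.4 mid inner 1.49 outer 2.37
-50 L 48.4 52.3 R -44.3 -46.7 mid inner 2.05 outer 2.79
-45 L 48.4 52.3 R -44.2 -47.2 mid inner 2.05 outer 2.54
-40 L 47.9 52.2 R -44.3 -47.3 mid inner 1.79 outer 2.44
-35 L 47.8 52.1 R -44.9 -47.2 mid inner 1.45 outer 2.46
-30 L 47.9 52.3 R -44.2 -47.0 mid inner 1.89 outer 2.65
-25 L 48.7 52.2 R -44.0 -47.0 mid inner 2.37 outer 2.62
```

The filter's mid-line is at y = +2.2 mm with no yaw error, which agrees with the TCP prediction. I'll correct the offset and lower it to just above the plate.

Request:
{"name": "play_rows", "arguments": {"rows": "-0.0022 -0.001 0.01 0;-0.0022 -0.001 0.02 0;-0.0022 -0.001 0.03 0;-0.0022 -0.001 0.03 0;-0.0022 -0.001 0.03 0"}}

```text
time: 8.95
ee_pos: [0.4688, 0.0274, -0.0084]
tcp_rot: [0.676, 0.737, 0.0, 0.0]
contact_force: [-0.7, -1.1, -0.9]
gripper_width: 0.009
```

```bash
python3 go.py .495 .0301 -.011 95
```

```text
t 8.95 pos [ 0.4688  0.0274 -0.0084] head 94.98 F [-0.7 -1.1 -0.9] w 0.009 tilt [0.0005 0.    ]
shift [0.0005 0.0263 0.0026] turn -0.02
```

Request:
{"name": "play_rows", "arguments": {"rows": "0 0.008 0.002 0;0.0003 0.016 0.002 0;0.0005 0.024 0.0025 0;0.0005 0.024 0.0025 0"}}

```text
time: 9.45
ee_pos: [0.4928, 0.0298, -0.0115]
tcp_rot: [0.676, 0.737, -0.0, -0.0]
contact_force: [0.5, 0.5, -1.0]
gripper_width: 0.0089
```

```bash
python3 go.py .5666 .0363 -.0118 95
```

```text
t 9.45 pos [ 0.4928  0.0298 -0.0115] head 94.96 F [ 0.5  0.5 -1. ] w 0.0089 tilt [-0.0006 -0.0003]
shift [0.0001 0.0741 0.0003] turn -0.04
```

Request:
{"name": "play_rows", "arguments": {"rows": "0 0.006 0 0;0 0.012 0 0;0 0.018 0 0;0 0.018 0 0"}}

```text
time: 9.95
ee_pos: [0.5106, 0.0314, -0.0114]
tcp_rot: [0.676, 0.737, -0.0, -0.0]
contact_force: [-0.0, -1.3, -1.0]
gripper_width: 0.0092
```

```bash
python3 go.py .5666 .0363 -.0118 95
```

```text
t 9.95 pos [ 0.5106  0.0314 -0.0114] head 94.97 F [-0.  -1.3 -1. ] w 0.0092 tilt [-0.0003 -0.0001]
shift [-0.      0.0562  0.0004] turn -0.03
```

Request:
{"name": "play_rows", "arguments": {"rows": "0 0.008 0 0;0 0.016 0 0;0 0.024 0 0;0 0.03 0 0;0 0.03 0 0"}}

```text
time: 10.58
ee_pos: [0.5405, 0.034, -0.0114]
tcp_rot: [0.676, 0.737, -0.0, -0.0]
contact_force: [-0.2, 0.1, -1.7]
gripper_width: 0.0087
```

```bash
python3 go.py .5666 .0363 -.0118 95
```

```text
t 10.575 pos [ 0.5405  0.034  -0.0114] head 94.97 F [-0.2  0.1 -1.7] w 0.0087 tilt [-0.0004 -0.0001]
shift [0.     0.0262 0.0003] turn -0.03
```

Request:
{"name": "play_rows", "arguments": {"rows": "0 0.007 0 0;0 0.014 0 0;0 0.02 0 0;0 0.022 0 0;0 0.022 0 0"}}

```text
time: 11.2
ee_pos: [0.5621, 0.036, -0.0114]
tcp_rot: [0.676, 0.737, -0.0, -0.0]
contact_force: [-0.2, -0.1, -0.9]
gripper_width: 0.0088
```

Request:
{"name": "play_rows", "arguments": {"rows": "0 0.001 0 0;0 0.002 0 0;0 0.002 0 0"}}

```text
time: 11.58
ee_pos: [0.5642, 0.0362, -0.0112]
tcp_rot: [0.676, 0.737, 0.0, -0.0]
contact_force: [-0.3, -0.1, -1.3]
gripper_width: 0.009
```

Request:
{"name": "play_rows", "arguments": {"rows": "0 0.001 0 0;0 0.002 0 0;0 0.002 0 0"}}

```text
time: 11.95
ee_pos: [0.5661, 0.0363, -0.0113]
tcp_rot: [0.676, 0.737, -0.0, -0.0]
contact_force: [-0.2, 0.1, -2.0]
gripper_width: 0.0089
```

```bash
python3 go.py .5666 .0363 -.0118 95
```

```text
t 11.95 pos [ 0.5661  0.0363 -0.0113] head 94.98 F [-0.2  0.1 -2. ] w 0.0089 tilt [-0.0001  0.0001]
shift [-0.0001  0.0005  0.0005] turn -0.02
```

Still no stop contact. I'll go on in 1 mm steps, watching the force.

Request:
{"name": "play_rows", "arguments": {"rows": "0 0.001 0 0;0 0.001 0 0"}}

```text
time: 12.2
ee_pos: [0.5661, 0.0364, -0.0116]
tcp_rot: [0.676, 0.737, -0.001, -0.001]
contact_force: [-4.3, 0.6, 1.2]
gripper_width: 0.0088
```

Request:
{"name": "play_rows", "arguments": {"rows": "0 0.001 0 0;0 0.001 0 0"}}

```text
time: 12.45
ee_pos: [0.5661, 0.0363, -0.0119]
tcp_rot: [0.676, 0.737, -0.002, -0.001]
contact_force: [-9.6, 1.8, 3.1]
gripper_width: 0.0087
```

Request:
{"name": "play_rows", "arguments": {"rows": "0 0.001 0 0;0 0.001 0 0"}}

```text
time: 12.7
ee_pos: [0.566, 0.0363, -0.012]
tcp_rot: [0.676, 0.737, -0.003, -0.002]
contact_force: [-14.4, 1.3, 5.5]
gripper_width: 0.0089
```

The filter met the stop at TCP x = 0.566, the predicted home, and the force rose gently to 14 N. I'll ease the load off, open the fingers and lift away.

Request:
{"name": "play_rows", "arguments": {"rows": "0 -0.0025 0.0005 0;0 -0.0025 0.0005 0"}}

```text
time: 12.95
ee_pos: [0.5662, 0.0364, -0.0119]
tcp_rot: [0.676, 0.737, -0.0, -0.0]
contact_force: [-2.9, 0.9, 0.1]
gripper_width: 0.0087
```

Request:
{"name": "play_rows", "arguments": {"rows": "0 0 0 0;0 0 0 0;0 0 0 0;0 0 0 0", "grip": 0.035}}

```text
time: 13.45
ee_pos: [0.5668, 0.0364, -0.0117]
tcp_rot: [0.676, 0.737, 0.0, 0.0]
contact_force: [-0.1, 0.4, -0.6]
gripper_width: 0.035
```

Request:
{"name": "play_rows", "arguments": {"rows": "0 0 -0.03 0;0 0 -0.07 0;0 0 -0.1 0;0 -0.05 -0.13 0;0 -0.1 -0.13 0"}}

```text
time: 14.08
ee_pos: [0.4673, 0.0276, 0.1207]
tcp_rot: [0.676, 0.737, 0.001, 0.001]
contact_force: [-0.9, 0.6, 0.7]
gripper_width: 0.035
```

```bash
python3 - <<'E'
from meas import *
d=grab('top');c=cloud(d);s=grab('side')
o=np.array([.595,.0388]);yaw=np.radians(5);Rm=np.array([[np.cos(yaw),-np.sin(yaw)],[np.sin(yaw),np.cos(yaw)]])
for n,dd in(('top',d),('side',s)):
    c=cloud(dd);l=np.concatenate([(c[...,:2]-o)@Rm,c[...,2:]],-1)*1000
    k=(l[...,0]>-60)&(l[...,0]<-5)&(l[...,1]>55)&(l[...,1]<110)&(l[...,2]>25)&(l[...,2]<75);q=l[k];vv,uu=np.where(k)
    print(n,'post',len(q),q.mean(0) if len(q) else '',uu.mean(),vv.mean()); print(np.c_[uu,vv,q].round(0)[:20])
a=cv2.resize(d['color'][165:265,290:390],(400,400),interpolation=cv2.INTER_CUBIC)
b=cv2.resize(s['color'][165:245,195:275],(400,400),interpolation=cv2.INTER_CUBIC)
save(np.hstack([a,b]),'g7.png')
E
python3 go.py .5 .03 .1 95
```

```text
top post 13 [-39.05897391  77.5137793   56.82858544] 310.46153846153845 235.23076923076923
[[312. 223.  -7.  69.  27.]
 [309. 235. -38.  81.  57.]
 [310. 235. -38.  79.  59.]
 [311. 235. -39.  76.  61.]
 [309. 236. -41.  82.  63.]
 [310. 236. -41.  79.  61.]
 [311. 236. -41.  76.  56.]
 [312. 236. -42.  74.  59.]
 [309. 237. -43.  82.  58.]
 [310. 237. -43.  79.  54.]
 [311. 237. -44.  77.  60.]
 [312. 237. -44.  74.  60.]
 [310. 238. -46.  80.  63.]]
side post 21 [-36.78786845  79.1578472   44.69922241] 260.6666666666667 190.23809523809524
[[261. 186. -47.  80.  55.]
 [260. 187. -40.  77.  59.]
 [261. 187. -43.  80.  55.]
 [262. 187. -44.  83.  54.]
 [260. 188. -37.  77.  58.]
 [261. 188. -40.  80.  54.]
 [262. 188. -40.  84.  54.]
 [260. 189. -34.  78.  56.]
 [261. 189. -39.  80.  49.]
 [260. 190. -37.  77.  46.]
 [261. 190. -37.  80.  45.]
 [262. 190. -36.  84.  48.]
 [260. 191. -37.  77.  39.]
 [261. 191. -38.  80.  39.]
 [262. 191. -38.  83.  39.]
 [260. 192. -40.  76.  29.]
 [261. 192. -33.  81.  40.]
 [262. 192. -36.  83.  35.]
 [260. 193. -36.  76.  28.]
 [261. 193. -34.  80.  32.]]
t 14.175 pos [0.4647 0.0274 0.1196] head 95.03 F [ 0.  -0.3  0. ] w 0.0349 tilt [0.003  0.0022]
shift [-0.0006  0.0353  0.0198] turn 0.03
```

View pics/g7.png

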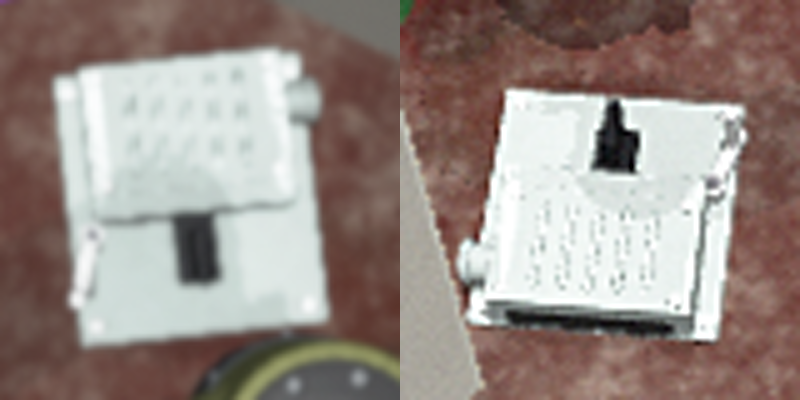

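The filter is home, with only its tongue and fin showing at (195,250) in the top crop. The keeper post is at box-frame (-41, 78) mm, which puts the keeper at about 1.88 rad. I'll grip the post across the tangent, high enough to clear the box top, and swing it around the pivot.

```bash
python3 go.py .5475 .1130 .08 77.5; cat > arc.py <<'E'
from h import *
import sys
PIV=np.array([.5811,.1058])
step,n,z=float(sys.argv[1]),int(sys.argv[2]),(float(sys.argv[3]) if len(sys.argv)>3 else None)
s=arm.get_state();M=R.from_quat(s['tcp_rot']).as_matrix();t=s['ee_pos'];v=t[:2]-PIV
box=np.degrees(np.arctan2(v[1],v[0]))-5; print('pos',t.round(4),'r',np.hypot(*v).round(4),'theta deg',(-(box)-90)%360,'head',np.degrees(np.arctan2(M[1,0],M[0,0])).round(1),'F',s['contact_force'].round(1),'w',s['gripper_width'])
for k in range(1,n+1):
    a=np.radians(step*k);w=np.array([v[0]*np.cos(a)-v[1]*np.sin(a),v[0]*np.sin(a)+v[1]*np.cos(a)])+PIV
    q=M.T@(np.array([*w,t[2] if z is None else z])-t);print(*q.round(4),-step*k)
E
```

```text
t 14.175 pos [0.4647 0.0274 0.1196] head 95.03 F [ 0.  -0.3  0. ] w 0.0349 tilt [0.003  0.0022]
shift [0.0779 0.0898 0.0401] turn 17.53
```

Request:
{"name": "play_rows", "arguments": {"rows": "0.02 0.022 0 5;0.04 0.045 0 10;0.06 0.07 0 15;0.078 0.09 0.02 17.5;0.078 0.09 0.04 17.5", "grip": 0.035}}

```text
time: 14.8
ee_pos: [0.5505, 0.1141, 0.0767]
tcp_rot: [0.78, 0.626, -0.001, -0.0]
contact_force: [0.5, 0.0, -0.6]
gripper_width: 0.0348
```

```bash
python3 go.py .5475 .1130 .008 77.5; python3 - <<'E'
from h import *
d=grab('side');c=cloud(d);s=arm.get_state();t=s['ee_pos'];M=R.from_quat(s['tcp_rot']).as_matrix();l=(c-t)@M*1000
k=(abs(l[...,0])<45)&(abs(l[...,1])<40)&(c[...,2]>.03)&(c[...,2]<.16);vv,uu=np.where(k)
q=l[k];w=c[k][:,2]
lo=w<.066;print('post/other in tool',np.c_[uu,vv,q,w*1000][lo].round(0))
hi=~lo;i=np.argsort(w[hi])[:12];print('tips',np.c_[uu,vv,q,w*1000][hi][i].round(0))
E
```

```text
t 14.8 pos [0.5505 0.1141 0.0767] head 77.52 F [ 0.5  0.  -0.6] w 0.0348 tilt [-0.0011 -0.0004]
shift [-0.0017 -0.0026  0.0687] turn 0.02
post/other in tool [[261. 186.   0.  -5.  16.  58.]
 [260. 187.  -1.  -0.  15.  58.]
 [261. 187.   3.   2.   9.  64.]
 [262. 187.   5.  -3.  15.  58.]
 [260. 188.   0.   3.  16.  57.]
 [261. 188.   2.   0.  18.  55.]
 [262. 188.   5.  -1.  19.  55.]
 [260. 189.   1.   5.  19.  54.]
 [261. 189.   4.   4.  18.  56.]
 [262. 189.   6.   1.  22.  52.]
 [260. 190.  -1.   1.  32.  41.]
 [261. 190.   4.   4.  25.  49.]
 [262. 190.   6.   0.  29.  44.]
 [260. 191.  -1.   2.  36.  37.]
 [261. 191.   3.   2.  34.  40.]
 [262. 191.   6.   1.  35.  39.]
 [260. 192.   1.   6.  36.  37.]
 [261. 192.   3.   3.  39.  35.]
 [262. 192.   6.   1.  40.  33.]]
tips [[254. 178. -16.   9. -43. 116.]
 [256. 174. -16.  -7. -43. 116.]
 [255. 176. -16.   1. -43. 117.]
 [264. 182.  20.  12. -45. 118.]
 [252. 178. -21.  12. -45. 118.]
 [266. 182.  26.  10. -45. 119.]
 [251. 176. -27.   7. -45. 119.]
 [265. 182.  23.  12. -47. 120.]
 [253. 178. -17.  13. -48. 122.]
 [264. 181.  19.  11. -49. 122.]
 [252. 177. -21.  12. -49. 123.]
 [253. 177. -18.  11. -51. 124.]]
```

The post lies between the fingers, 3 mm off centre. I'll lower and grip it with a light force.

Request:
{"name": "play_rows", "arguments": {"rows": "0.002 -0.002 0.03 0;0.002 -0.002 0.055 0;0.002 -0.002 0.067 0;0.002 -0.002 0.067 0"}}

```text
time: 15.35
ee_pos: [0.548, 0.1151, 0.011]
tcp_rot: [0.78, 0.626, -0.001, -0.0]
contact_force: [0.3, 1.1, 0.7]
gripper_width: 0.0349
```

Request:
{"name": "play_rows", "arguments": {"rows": "0 0 0 0;0 0 0 0;0 0 0 0;0 0 0 0", "grip": 0, "newtons": 30}}

```text
time: 15.85
ee_pos: [0.549, 0.1157, 0.0127]
tcp_rot: [0.78, 0.626, 0.001, 0.0]
contact_force: [-1.8, -0.8, 5.8]
gripper_width: 0.0077
```

```bash
python3 arc.py 10 4
```

```text
pos [0.549  0.1157 0.0127] r 0.0336 theta deg 112.06980992400085 head 77.5 F [-1.8 -0.8  5.8] w 0.007733689790480263
-0.0058 0.0 -0.0 -10.0
-0.0116 0.0011 -0.0 -20.0
-0.0171 0.0031 -0.0 -30.0
-0.0221 0.0061 -0.0 -40.0
```

Request:
{"name": "play_rows", "arguments": {"rows": "-0.003 0 0 -5;-0.0087 0.0005 0 -15;-0.0144 0.002 0 -25;-0.0197 0.0045 0 -35;-0.0221 0.0061 0 -40"}}

```text
time: 16.48
ee_pos: [0.5501, 0.0929, 0.0127]
tcp_rot: [0.517, 0.856, 0.001, 0.0]
contact_force: [-3.4, 0.2, 6.8]
gripper_width: 0.0075
```

```bash
python3 arc.py 10 5
```

```text
pos [0.5501 0.0929 0.0127] r 0.0336 theta deg 72.3380472664382 head 117.7 F [-3.4  0.2  6.8] w 0.007541843795512185
-0.0059 -0.0 0.0 -10.0
-0.0116 0.001 0.0 -20.0
-0.0171 0.003 0.0 -30.0
-0.0222 0.0059 0.0 -40.0
-0.0267 0.0097 0.0 -50.0
```

Request:
{"name": "play_rows", "arguments": {"rows": "-0.0059 0 0 -10;-0.0116 0.001 0 -20;-0.0171 0.003 0 -30;-0.0222 0.0059 0 -40;-0.0222 0.0059 0 -40"}}

```text
time: 17.1
ee_pos: [0.5662, 0.076, 0.0127]
tcp_rot: [0.194, 0.981, 0.001, 0.001]
contact_force: [-0.7, 0.8, 4.5]
gripper_width: 0.0082
```

```bash
python3 arc.py 6 5
```

```text
pos [0.5662 0.076  0.0127] r 0.0333 theta deg 31.56312905522573 head 157.6 F [-0.7  0.8  4.5] w 0.008168277784468847
-0.0035 -0.0001 0.0 -6.0
-0.007 0.0002 0.0 -12.0
-0.0104 0.0009 0.0 -18.0
-0.0137 0.0019 0.0 -24.0
-0.0169 0.0032 0.0 -30.0
```

Request:
{"name": "play_rows", "arguments": {"rows": "-0.0035 0 0 -6;-0.007 0.0002 0 -12;-0.0104 0.0009 0 -18;-0.0137 0.0019 0 -24;-0.0137 0.0019 0 -24"}}

```text
time: 17.73
ee_pos: [0.5795, 0.0728, 0.0127]
tcp_rot: [-0.014, 1.0, 0.0, 0.001]
contact_force: [-0.9, 1.3, 6.0]
gripper_width: 0.0076
```

```bash
python3 arc.py 2 5
```

```text
pos [0.5795 0.0728 0.0127] r 0.0331 theta deg 7.7400018450938575 head -178.4 F [-0.9  1.3  6. ] w 0.007564253536714698
-0.0012 -0.0001 0.0 -2.0
-0.0023 -0.0001 0.0 -4.0
-0.0035 -0.0001 0.0 -6.0
-0.0046 -0.0 0.0 -8.0
-0.0058 0.0001 0.0 -10.0
```

Next I'll close the last degrees in small steps until the stop pushes back.

Request:
{"name": "play_rows", "arguments": {"rows": "-0.0012 0 0 -2;-0.0023 0 0 -4;-0.0023 0 0 -4"}}

```text
time: 18.1
ee_pos: [0.5817, 0.0728, 0.0127]
tcp_rot: [-0.048, 0.999, 0.0, 0.001]
contact_force: [-0.9, 0.9, 4.7]
gripper_width: 0.0073
```

Request:
{"name": "play_rows", "arguments": {"rows": "-0.0012 0 0 -2;-0.0012 0 0 -2;-0.0012 0 0 -2"}}

```text
time: 18.48
ee_pos: [0.5828, 0.0728, 0.0127]
tcp_rot: [-0.066, 0.998, 0.0, 0.001]
contact_force: [-1.3, 0.9, 5.8]
gripper_width: 0.0075
```

Request:
{"name": "play_rows", "arguments": {"rows": "-0.0012 0 0 -2;-0.0012 0 0 -2;-0.0012 0 0 -2"}}

```text
time: 18.85
ee_pos: [0.5832, 0.0728, 0.0126]
tcp_rot: [-0.083, 0.997, 0.0, 0.0]
contact_force: [-5.0, 1.8, 8.2]
gripper_width: 0.008
```

```bash
python3 arc.py 2 3
```

```text
pos [0.5832 0.0728 0.0126] r 0.0331 theta deg 1.3583938160008415 head -170.5 F [-5.   1.8  8.2] w 0.007958662305527265
-0.0011 -0.0001 0.0 -2.0
-0.0023 -0.0002 0.0 -4.0
-0.0035 -0.0002 0.0 -6.0
```

Request:
{"name": "play_rows", "arguments": {"rows": "-0.0015 0 0 0;-0.0015 0 0 0;-0.0015 0 0 0"}}

```text
time: 19.23
ee_pos: [0.5833, 0.0728, 0.0125]
tcp_rot: [-0.083, 0.997, -0.0, -0.001]
contact_force: [-9.4, 0.3, 10.8]
gripper_width: 0.0079
```

The keeper is against its stop: position holds at x = 0.583 while the force rises to 9 N. I'll unload, release and lift off.

Request:
{"name": "play_rows", "arguments": {"rows": "0.0025 0 0 0;0.0025 0 0 0"}}

```text
time: 19.48
ee_pos: [0.583, 0.0728, 0.0127]
tcp_rot: [-0.083, 0.997, 0.0, 0.001]
contact_force: [-2.0, 1.8, 5.5]
gripper_width: 0.0075
```

Request:
{"name": "play_rows", "arguments": {"rows": "0 0 0 0;0 0 0 0;0 0 0 0", "grip": 0.028}}

```text
time: 19.85
ee_pos: [0.5818, 0.0723, 0.0107]
tcp_rot: [-0.083, 0.997, -0.0, -0.0]
contact_force: [0.3, -0.2, -0.3]
gripper_width: 0.0278
```

Request:
{"name": "play_rows", "arguments": {"rows": "0 0 -0.02 0;0 0 -0.06 0;0 0 -0.12 0;0 0 -0.15 0;0 0 -0.15 0"}}

```text
time: 20.48
ee_pos: [0.5838, 0.0726, 0.1665]
tcp_rot: [-0.083, 0.997, 0.001, 0.004]
contact_force: [0.1, -0.1, -0.9]
gripper_width: 0.0278
```

```bash
python3 go.py .42 .05 .16 189
```

```text
t 20.475 pos [0.5838 0.0726 0.1665] head -170.52 F [ 0.1 -0.1 -0.9] w 0.0278 tilt [0.0072 0.0022]
shift [0.1653 0.0047 0.0053] turn -359.52
```

Request:
{"name": "play_rows", "arguments": {"rows": "0.04 0 0 0;0.08 0 0 0;0.12 0 0 0;0.16 0 0 0;0.16 0 0 0"}}

```text
time: 21.1
ee_pos: [0.4231, 0.0458, 0.1624]
tcp_rot: [-0.083, 0.997, 0.001, 0.001]
contact_force: [1.1, 0.8, 0.7]
gripper_width: 0.0284
```

```bash
python3 - <<'E'
from meas import *
d=grab('top');s=grab('side')
o=np.array([.595,.0388]);yaw=np.radians(5);Rm=np.array([[np.cos(yaw),-np.sin(yaw)],[np.sin(yaw),np.cos(yaw)]])
for n,dd in(('top',d),('side',s)):
    c=cloud(dd);l=np.concatenate([(c[...,:2]-o)@Rm,c[...,2:]],-1)*1000
    k=(l[...,0]>-60)&(l[...,0]<12)&(l[...,1]>18)&(l[...,1]<100)&(l[...,2]>50)&(l[...,2]<68);q=l[k]
    print(n,'post top',len(q),np.median(q,0).round(1) if len(q) else '')
    k=(l[...,0]>-60)&(l[...,0]<0)&(abs(l[...,1])<16)&(l[...,2]>35)&(l[...,2]<68);q=l[k];print('fin',len(q),np.percentile(q,[3,50,97],axis=0).round(1) if len(q) else '')
a=cv2.resize(d['color'][165:265,290:390],(400,400),interpolation=cv2.INTER_CUBIC)
b=cv2.resize(s['color'][165:245,195:275],(400,400),interpolation=cv2.INTER_CUBIC)
save(np.hstack([a,b]),'g8.png'); print(arm.get_state()['time'])
E
```

```text
top post top 13 [-9.6 33.6 58. ]
fin 67 [[-44.1  -9.4  38.7]
 [-26.5   0.1  54.2]
 [ -0.4   9.2  59. ]]
side post top 11 [-5.3 34.8 57. ]
fin 45 [[-44.6  -4.9  35.6]
 [-20.7   1.5  53. ]
 [ -1.1   6.3  59. ]]
21.2
```

View pics/g8.png

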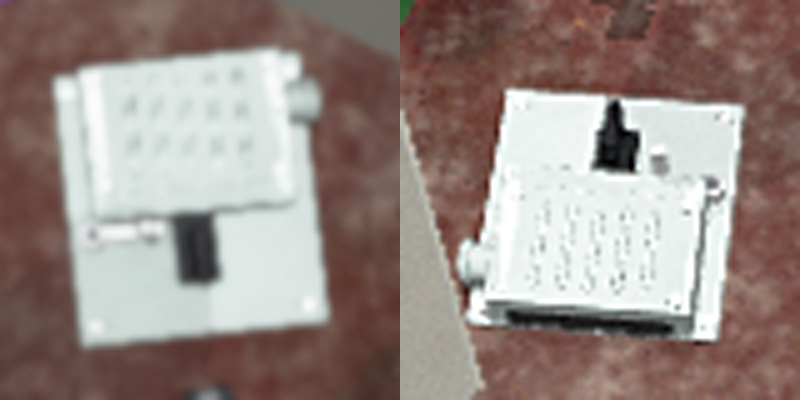

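The keeper lies across the mouth from (92,232) to (150,230), and the filter is home with its tongue at (195,250). The post sits at box-frame (-7.5±2, 34) mm against an expected (-8, 34). I'll hand in.

```bash
python3 -c "
from rig import arm
print(arm.finish_job())"
```

```text
the job is handed in; nothing more can be done
None
```

I slid the panel filter fully into the grey box's slot, swung the keeper shut behind it, and handed the job in at about 21 s of the 58 s allowed.

- **Filter:** it slid in with under about 2 N on the tool until it met the stop at the predicted home position. I pressed it there with up to 14 N, then eased off and released.
- **Keeper:** I swung the arm round by its post until it met its stop at 9 N, then released it. In the last pictures the post is at about (-7.5±2, 34) mm in the box frame; shut is (-8, 34).
- **Filter after shutting:** the fin reads x = -44 to about 0 mm, with the front end blurred by the box edge. Home is -45 to -11 mm, and the pictures show the filter seated.

**What disagreed:** the fingertips stand about 40 mm higher than the reported TCP height. My first grip therefore closed on air just above the handle, without touching anything. I measured the offset in the side camera and allowed for it from then on.

**Not checked:** I did not measure the tin, tape roll and float cover again at the end. The arm's path stayed clear of them, and nothing touched showed up in the force readings.

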